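# Take the left-hand clamp nut off a bench polisher

## Task

The nut on the little bench polisher has a left-hand thread, so unscrew it by turning it clockwise (seen from above) until its engraved line meets the engraved line on the plate below and you feel it come up against its stop; ease it round and off without forcing it against the machine. Lift it straight off, set it down upright in the black tray before letting go of it, and leave the other things on the bench as they are.

Things in the scene. Friction and masses are not known exactly. Their poses are not given: they have to be found in the camera images.
- polisher: Grey bench polisher, fixed: housing 190 x 150 mm (its x, y), 68 mm high; origin at the centre of its underside, z up. Its vertical axis through the origin carries a round plate, an arbor and the nut. Loads of the nut on the machine, contact forces added up (the spring makes some 25 N), spoil the thread above 90 N; 25 N of pull or 0.7 N m of turning is safe.
- plate_mid (a point): Middle of the top face of the polisher's round aluminium plate (124 mm across), 90 mm above the bench. Plate and arbor are braked: they do not turn. The axes here are the housing's: the plate's own angle is NOT in them. A dark engraved line on the plate, 4 mm wide, 35 to 60 mm from the axis, points somewhere within 0.5 rad of the housing's +x.
- arbor_end (a point): Top of the steel arbor (116 mm above the bench, under the nut). Its interrupted left-hand thread rises 2.5 mm per rad; a spring washer (11 to 15 N) pushes the nut up on it. The nut lifts off only with its line within about 0.13 rad of the plate's line; a hard stop is about 0.16 rad clockwise past the line. Anticlockwise only tightens. The nut has 1.5 mm radial play. Axes as the housing.
- nut_bar (a point): Centre of the nut's grip bar, 46 mm above the nut's underside, on its axis. Loose steel nut, 0.25 kg: round skirt 64 mm across, 26 mm high, closed on top; on it an upright bar 44 mm long (nut's x), 14 thick (y), 40 high. 4 mm engraved line on bar and skirt points to nut's +x: at first 0.75 to 1.85 rad anticlockwise of the plate's line. Unscrewing raises it 3 mm, then lift 25 mm more.
- tray: Open black plastic tray, fixed, 170 x 150 mm (its x, y), walls 5 mm thick and 28 mm high, floor 5 mm thick; origin at the centre of its underside.
- wax_tin: Steel tin, 68 mm across, 60 mm high, a bystander. Origin at the centre of its underside.
- driver: Screwdriver lying on the bench, about 0.2 m long, a bystander.
- bracket: Steel angle bracket, 30 x 90 x 33 mm, a bystander.
Things that resemble listed ones, but are neither listed nor needed, are in the scene too. Leave any blue or turquoise look-alike of the part that bears nut_bar alone.

How it is judged:
On the way, in this order (a step that is already met when the one before it is completed fails the run):
1. the nut is unscrewed and lifted clear of the arbor (z of nut_bar in the frame of polisher above 0.165 m and contact force between nut and polisher below 0.1 N), for 0.1 s.
2. the nut stands upright in the tray while still held (contact force between nut and tray above 0.3 N and contact force between the fingers and nut above 1 N and angle between nut_bar's own z axis and vertical below 0.2 rad and z of nut_bar in the frame of tray below 0.06 m), for 0.05 s.
At the end, for the whole second after the job is handed in: The nut stands upright (within 7 degrees) and at rest on the floor of the tray, inside its walls, released (x of nut_bar in the frame of tray between -0.08 and 0.08 m and y of nut_bar in the frame of tray between -0.07 and 0.07 m and z of nut_bar in the frame of tray between 0.046 and 0.056 m and angle between nut_bar's own z axis and vertical below 0.12 rad and linear speed of nut below 0.02 m/s); the robot touches nothing.
It fails at once if the nut is forced against the polisher with more than 90 N (contact force between nut and polisher above 90 N).
It fails at once if the wax tin is disturbed (moved by more than 25 mm) (distance of wax_tin from where it was at the start of the episode above 0.025 m).
It fails at once if the screwdriver is disturbed (moved by more than 25 mm) (distance of driver from where it was at the start of the episode above 0.025 m).
It fails at once if the bracket is disturbed (moved by more than 25 mm) (distance of bracket from where it was at the start of the episode above 0.025 m).
It also fails if it takes over 67 s, if anything falls off the work surface, if the arm or the gripper's body presses on something with over 40 N, if the wrist force passes 120 N, or if a joint passes its speed limit or range.

## Robot

A 7-joint arm with a two-finger parallel gripper is mounted at the origin on the work surface. World frame = base frame: x ahead of the robot, y to its left, z up, the work surface at z = 0. Lengths are in m, angles in rad, forces in N, time in s.
With the tool pointing down it reaches from about 0.425 to 0.8 m from the base axis. Payload 8.3 kg.
Tool frame: the origin (TCP) lies where the fingers leave the gripper's body, on its centre line; the fingertips stand 73 mm ahead of it and the grasp point (between the pads) lies 54 mm ahead of it; z points along the fingers, y is the line along which they close (so a half turn about z gives the same grasp; the last joint's range is limited). The gripper opens to 85 mm and grips with 20 to 120 N. Pads are 22 mm wide; open, the fingers measure 114 mm over their backs; the gripper's body (76 mm by 85 mm) begins 54 mm behind the grasp point. The pads swing forward as they close: fully open they stand 13 mm farther back than shut.
Start: joints at [1.178, 0.383, 0.016, 1.37, -0.006, 1.388, -0.046], TCP at [0.202, -0.591, 0.304] pointing down, gripper open.
Joint ranges: [-2.95, 2.95], [-0.25, 2.06], [-1.52, 1.56], [0.18, 2.33], [-1.44, 4.58], [0.02, 2.06], [-3.01, 3.01]. Speed limits (rad/s): [2.39, 2.39, 3.01, 3.01, 3.14, 3.14, 3.14].

## Interface

Orientations are given as a unit quaternion [w, x, y, z].
In Python, from rig import manip gives the robot as it stands.
- The arm moves only by the tool play_rows, never from a script. Its argument "targets" is one flat list of numbers, 5 for each row, row after row: the shift along the tool's x, y, z in m, then the turn about the tool's z in rad, then the closure, from -1 (fully open) to 1 (shut). A call has exactly 8 rows; each row is the pose to reach, as a shift and turn from the pose commanded when the call began, along the tool's axes at that moment; what a row does not reach only later rows make up. A row lasts 1/8 s, in which the tool goes at most 62.5 mm and 10.7 degrees, less where a joint would pass 70% of its speed; a pose out of reach is approached as far as the arm can. A call with a gripper value outside its range is refused whole. The fingers move at their own pace and stop on an object; "grip_force" is the grip in N (left out, the last holds). Time passes only in rows, so rows that repeat a pose let the fingers close, or fill a call up. It gives the time, the measured TCP pose, the force, the opening and the grip force at its end, in the units of the state.
- manip.get_obs(): the state, without advancing time (a new reading comes with each control period).
- manip.grab_frame(name): name is "scene" or "top"; returns a dict with "img" (480x640x3 uint8, blue, green, red), "camera_matrix" (3x3 intrinsics, pixels), "rvec" (rotation vector, rad) and "tvec" (3), from world to camera coordinates, as OpenCV has them. Camera axes: x right, y down, z forward; pixel columns grow to the right and rows downward; lengths in m; the calibration is good to about 2 mm. A picture is of the moment at which its call begins. There is no depth.
- manip.close_job(): hands the job in; it is judged then, once.
Trained networks look in a picture, given as the dict that the camera call returned (one of the last four; its "shot" number tells which), for a name from the list of things; names that differ only in an ending like _2 or _b are one class to them, and where a whole thing is asked for, a point or a joint stands for the part that bears it (a point fixed in the world has none). Each returns a list of dicts, best first, with "p" (0 to 1); they miss things now and then, are a little off and sometimes report something else, mostly with a low value. They report only what shows in the picture. A call takes as long as a camera call. They do not tell look-alikes from the thing itself.
- manip.regions_of(target, picture): "region" (480x640 bool, what is visible of it) and "box" ([left, top, right, bottom] in pixels, round what is visible of it).
The state is a dict: "time": time; "qpos": joint angles; "joint_velocities": joint speeds; "joint_torque": joint torques, N m; "ee_pos": TCP position; "orientation": TCP orientation; "wrist_force": force on the tool from outside, world axes, zero at the start; "moment": the same for the moment, N m; "gripper_width": opening from 0.0 (shut) to 1.0 (fully open); "finger_force": force on a finger pad.
Only numpy, scipy, OpenCV 4.12 (cv2) and the standard library are available. Lean on these libraries where they do the work, as an engineer would, in place of code of your own. Each camera call takes 0.05 s, during which the arm holds its last target. There are 200 camera calls.

## Working session

There is one attempt and no reset: what is moved stays moved. The work goes in short steps, Python scripts to look and compute and a tool call to move; the robot and the scene stay as the last step left them, time stands still between calls to the robot, and variables do not carry over. Pictures are saved under pics/ and viewed, at most 10 in all, crops included, and the job is handed in when it is done.

Besides the shell and the picture viewer there is one more tool, called after ">>>" as name(argument=value, ...) on one line, values as JSON. play_rows: Moves the arm, as the interface text tells. Its arguments: {"type":"object","properties":{"targets":{"type":"array"},"grip_force":{"type":"number"}},"required":["targets"]}

```bash
mkdir -p pics
cat > h.py <<'E'
import numpy as np, cv2
from rig import manip
def cam(f):
    R,_=cv2.Rodrigues(np.array(f["rvec"],float)); return np.array(f["camera_matrix"]),R,np.array(f["tvec"],float).ravel()
def ray(f,u,v,z):
    K,R,t=cam(f); d=R.T@np.linalg.inv(K)@np.array([u,v,1.]); c=-R.T@t
    return c+d*(z-c[2])/d[2]
def proj(f,P):
    K,R,t=cam(f); p=(R@np.atleast_2d(P).T).T+t; p=(K@p.T).T; return p[:,:2]/p[:,2:]
E
python3 - <<'E'
from h import *
import pickle
fs={n:manip.grab_frame(n) for n in("top","scene")}
for n,f in fs.items():
    cv2.imwrite(f"pics/{n}0.png",f["img"]); K,R,t=cam(f); print(n,-R.T@t,K[0,0],R[2])
    for o in("polisher","nut_bar","tray","wax_tin","driver","bracket","plate_mid"):
        try:
            for r in manip.regions_of(o,f)[:3]:
                m=r["region"]; ys,xs=np.nonzero(m); print(n,o,round(r["p"],2),np.round(r["box"]),xs.mean().round(1),ys.mean().round(1))
        except Exception as e: print(o,e)
pickle.dump(fs,open("f0.pkl","wb"))
o=manip.get_obs(); print(o)
E
```

```text
top [ 0.47765488 -0.05125434  0.95079169] 452.29107395891265 [ 0.1059272  -0.03173154 -0.99386747]
top polisher 0.61 [359. 242. 442. 349.] 397.4 293.2
top nut_bar 0.79 [450. 316. 487. 346.] 466.5 330.1
top nut_bar 0.68 [385. 275. 422. 306.] 406.1 291.6
top nut_bar 0.59 [313. 274. 341. 308.] 326.4 290.9
top tray 0.93 [138. 233. 235. 340.] 185.6 284.6
top wax_tin 0.59 [280. 155. 311. 191.] 295.8 173.3
top driver 0.84 [134. 165. 227. 179.] 198.6 173.0
top bracket 0.61 [346. 162. 385. 185.] 365.5 174.8
top plate_mid 0.98 [355. 242. 443. 347.] 397.7 293.1
scene [ 1.36459685 -0.09598949  1.0238016 ] 588.426307689431 [-0.64628576  0.02638673 -0.76263914]
scene polisher 0.74 [208. 186. 279. 266.] 242.5 229.8
scene nut_bar 0.85 [293. 208. 322. 241.] 306.6 225.9
scene nut_bar 0.73 [222. 179. 252. 213.] 237.6 198.3
scene nut_bar 0.67 [169. 193. 200. 221.] 182.6 206.8
scene tray 0.9 [386. 187. 483. 269.] 433.2 226.6
scene wax_tin 0.62 [328. 293. 360. 332.] 343.1 312.5
scene driver 0.76 [412. 305. 498. 323.] 442.9 312.8
scene bracket 0.73 [327. 289. 360. 333.] 343.3 312.1
scene bracket 0.58 [248. 313. 290. 334.] 268.6 324.6
scene plate_mid 0.79 [204. 183. 278. 268.] 242.6 230.0
{'time': 0.8, 'qpos': array([ 1.17808727,  0.38336591,  0.01640711,  1.37010807, -0.00629126,
        1.38821754, -0.04649107]), 'joint_velocities': array([-0.00196093,  0.00015441,  0.00116239, -0.00112335, -0.00011304,
       -0.0023539 ,  0.00155765]), 'joint_torque': array([-3.26963745e-04, -6.27265334e+01,  8.42495151e-01, -3.72060549e+01,
        1.65130495e-02,  2.89783042e-03, -4.64384721e-05]), 'ee_pos': array([ 0.20244037, -0.59128197,  0.30389702]), 'orientation': array([-2.90397994e-05,  9.86429926e-01,  1.64182822e-01,  1.92766749e-05]), 'wrist_force': array([ 1.01917175, -0.01960544, -0.57184878]), 'moment': array([ 0.02039233,  0.07604313, -0.00890184]), 'finger_force': 0.0, 'gripper_width': 1.0014889445096398}
```

Run:
```python
from h import *
import pickle
fs=pickle.load(open("f0.pkl","rb"))
a=cv2.resize(fs["top"]["img"][225:365,340:500],None,fx=3.75,fy=3.75,interpolation=cv2.INTER_CUBIC)
cv2.imwrite("pics/crop.png",a)
t=fs["top"]
print("plate c?",ray(t,397.7,293.1,.08),"nut",ray(t,406.1,291.6,.13),"tray",ray(t,185.6,284.6,.014),proj(t,[[.202,-.591,.3]]))
```

```text
plate c? [ 0.47142002 -0.22317642  0.08      ] nut [ 0.47430951 -0.22871602  0.13      ] tray [0.4931589  0.19934189 0.014     ] [[694.61583062 484.05016645]]
```

View pics/top0.png

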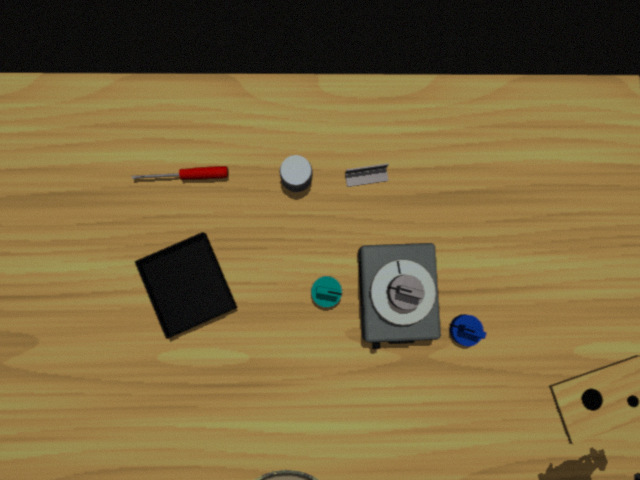

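View pics/crop.png

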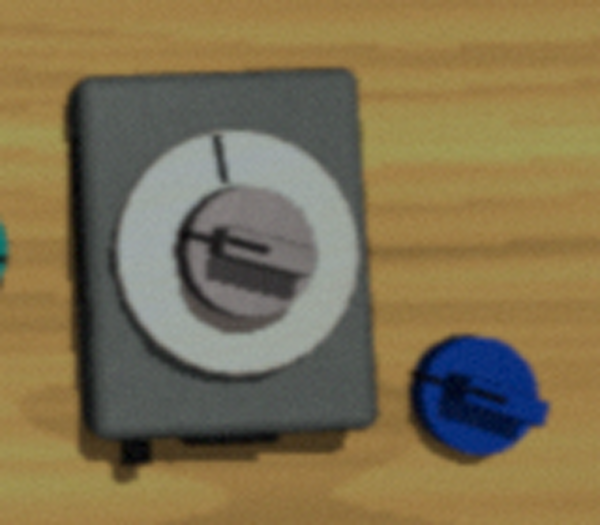

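The top view shows the grey polisher and nut at about (404,292). The blue and turquoise look-alikes are at (467,330) and (326,291), and the tray is at (186,285). In the crop, the plate line runs (217,137)-(225,182) and the nut line (182,235)-(270,248). I'll turn these into world positions next.

Run:
```python
from h import *
import pickle
fs=pickle.load(open("f0.pkl","rb")); t=fs["top"]
# rectified views: plate plane and bar-top plane, 0.25mm/px, x up, y left
c0=np.array([.473,-.228]); S=.0003; N=480
def rect(f,z):
    i,j=np.mgrid[:N,:N]; X=c0[0]+(N/2-i)*S; Y=c0[1]+(N/2-j)*S
    p=proj(f,np.c_[X.ravel(),Y.ravel(),np.full(N*N,z)]).astype(np.float32).reshape(N,N,2)
    return cv2.remap(f["img"],p[...,0],p[...,1],cv2.INTER_CUBIC)
r1=rect(t,.09)
cv2.imwrite("pics/rect.png",np.vstack([np.hstack([r1,rect(t,.158)])])[:, :])
g=lambda u,v,z:ray(t,340+u/3.75-.37,225+v/3.75-.37,z)[:2]
a,b=g(217,137,.09),g(225,182,.09); print("plate line",a,b,np.arctan2(*(a-b)[::-1]))
# plate circle fit by bright mask
hsv=cv2.cvtColor(r1,cv2.COLOR_BGR2HSV); m=((hsv[...,1]<45)&(hsv[...,2]>140)).astype(np.uint8)
m=cv2.morphologyEx(m,cv2.MORPH_OPEN,np.ones((5,5)))
cn=max(cv2.findContours(m,0,2)[0],key=cv2.contourArea); h=cv2.convexHull(cn)
e=cv2.minEnclosingCircle(h); el=cv2.fitEllipse(h); print("circ",e,el)
for (u,v) in (e[0],el[0]): print("plate c",c0[0]+(N/2-v)*S,c0[1]+(N/2-u)*S)
for z in(.117,):
    a=g(182,235,z); print("skirt line tip",a)
a,b=g(215,240,.158),g(270,248,.158);print("bar",a,b,np.arctan2(*(a-b)[::-1]))
tr=[g_ for g_ in manip.regions_of.__name__]
```

```text
plate line [ 0.53230245 -0.22257487] [ 0.50930642 -0.22600968] 0.14826897277041298
circ ((251.9267578125, 235.13812255859375), 202.3529815673828) ((251.74957275390625, 234.92706298828125), (402.36065673828125, 403.56396484375), 27.164501190185547)
plate c 0.47445856323242186 -0.23157802734375002
plate c 0.4745218811035156 -0.23152487182617187
skirt line tip [ 0.48251572 -0.19850044]
bar [ 0.47978077 -0.20670384] [ 0.47577275 -0.23246829] 1.4164692505794887
```

View pics/rect.png

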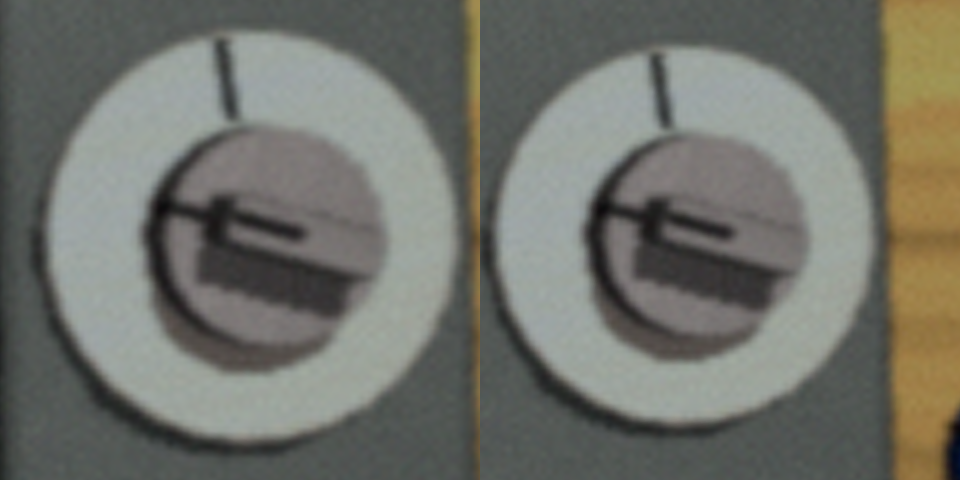

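The plate axis is at (0.4745, -0.2315) and the plate line is at about 0.15 rad. The nut line is at about 1.29 rad, so it has to turn about 1.14 rad clockwise. First I'll move above the nut.

>>> play_rows(targets=[0.045, -0.03, 0, -0.12, -1, 0.09, -0.06, 0, -0.24, -1, 0.14, -0.09, 0, -0.36, -1, 0.185, -0.125, 0, -0.48, -1, 0.23, -0.155, 0, -0.6, -1, 0.28, -0.19, 0, -0.72, -1, 0.33, -0.222, 0.01, -0.84, -1, 0.374, -0.252, 0.03, -0.96, -1], grip_force=60)

```text
time: 1.8
ee_pos: [0.4763, -0.23, 0.2748]
orientation: [0.001, 0.798, 0.603, 0.001]
wrist_force: [1.1, -0.6, -0.1]
gripper_width: 1.0
finger_force: 0.0
```

>>> play_rows(targets=[0, 0, 0, 0, -1, 0, 0, 0, 0, -1, 0, 0, 0, 0, -1, 0, 0, 0, 0, -1, 0, 0, 0, 0, -1, 0, 0, 0, 0, -1, 0, 0, 0, 0, -1, 0, 0, 0, 0, -1])

```text
time: 2.8
ee_pos: [0.4747, -0.2317, 0.2739]
orientation: [-0.0, 0.799, 0.601, 0.0]
wrist_force: [0.4, -0.0, -0.0]
gripper_width: 1.0
finger_force: 0.0
```

```bash
cat >> h.py <<'E'
from scipy.spatial.transform import Rotation as Ro
def st(goal=None,yaw=None):
    o=manip.get_obs(); q=o["orientation"]; R=Ro.from_quat([*q[1:],q[0]]).as_matrix(); p=o["ee_pos"]
    y=np.arctan2(R[1,0],R[0,0])
    print("t",o["time"],"p",p.round(4),"yaw",y.round(4),"z",R[:,2].round(3),"F",o["wrist_force"].round(1),"M",o["moment"].round(2),"ff",round(o["finger_force"],1),"w",round(o["gripper_width"],3),"q",o["qpos"].round(2))
    if goal is not None: print("tool shift",(R.T@(np.array(goal)-p)).round(4),"turn",None if yaw is None else y-yaw)
E
python3 - <<'E'
from h import *
st([.4745,-.2315,.199],1.29)
f=manip.grab_frame("scene"); cv2.imwrite("pics/s1.png",cv2.resize(f["img"][140:300,150:350],None,fx=4,fy=4,interpolation=2)[:600])
E
```

```text
t 2.8 p [ 0.4747 -0.2317  0.2739] yaw 1.2898 z [ 0.  0. -1.] F [ 0.4 -0.  -0. ] M [-0.03  0.02 -0.  ] ff 0.0 w 1.0 q [ 0.72  0.22 -0.38  1.67  0.08  1.27  0.04]
tool shift [ 0.0002 -0.0002  0.0749] turn -0.00018107537040079613
```

View pics/s1.png

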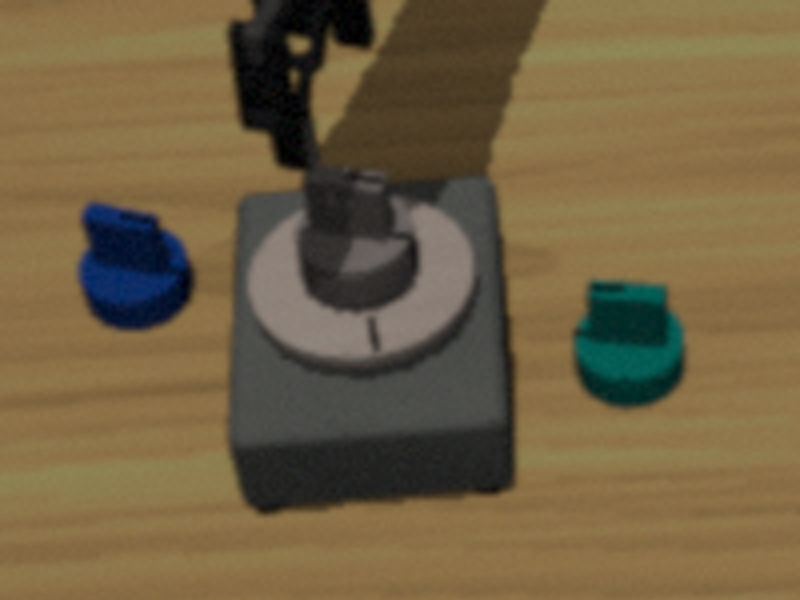

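The scene view shows the nut's bar at crop (348,200), the plate line at (374,335), and the gripper above and behind the nut. I'll cross-check the axis in this view before going down.

Run:
```python
from h import *
f=manip.grab_frame("scene")
c=[.4745,-.2315]
P=proj(f,[[*c,.09],[*c,.158],[*c,.201]]+[[c[0]+.062*np.cos(a),c[1]+.062*np.sin(a),.09] for a in(0,1.571,3.1416,4.712)]+[[c[0]+r*np.cos(.15),c[1]+r*np.sin(.15),.09] for r in(.035,.06)]+[[c[0]+s*.022*np.cos(1.29),c[1]+s*.022*np.sin(1.29),.158] for s in(1,-1)])
print(((P-[150,140])*4).round(0))
```

```text
[[360. 267.]
 [344. 178.]
 [333. 118.]
 [357. 353.]
 [474. 260.]
 [362. 187.]
 [246. 274.]
 [368. 314.]
 [374. 348.]
 [384. 184.]
 [304. 173.]]
```

The projections match the picture. Next I'll descend and grip.

>>> play_rows(targets=[0, 0, 0.015, 0, -1, 0, 0, 0.03, 0, -1, 0, 0, 0.045, 0, -1, 0, 0, 0.06, 0, -1, 0, 0, 0.07, 0, -1, 0, 0, 0.075, 0, -1, 0, 0, 0.075, 0, -1, 0, 0, 0.075, 0, -1])

```text
time: 3.9
ee_pos: [0.475, -0.2318, 0.1995]
orientation: [0.0, 0.799, 0.601, 0.0]
wrist_force: [-0.1, 0.0, -0.5]
gripper_width: 1.002
finger_force: 0.0
```

>>> play_rows(targets=[0, 0, 0, 0, 0, 0, 0, 0, 0, 0.4, 0, 0, 0, 0, 0.6, 0, 0, 0, 0, 0.8, 0, 0, 0, 0, 1, 0, 0, 0, 0, 1, 0, 0, 0, 0, 1, 0, 0, 0, 0, 1], grip_force=50)

```text
time: 4.9
ee_pos: [0.4745, -0.2317, 0.199]
orientation: [-0.0, 0.799, 0.601, -0.0]
wrist_force: [-3.9, 1.3, 5.1]
gripper_width: 0.156
finger_force: 51.8
```

Run:
```python
from h import *
st()
f=manip.grab_frame("scene"); cv2.imwrite("pics/s2.png",cv2.resize(f["img"][140:300,150:350],None,fx=4,fy=4,interpolation=2)[:600])
```

```text
t 4.9 p [ 0.4745 -0.2317  0.199 ] yaw 1.2898 z [-0.  0. -1.] F [-3.9  1.3  5.1] M [0.31 0.79 0.01] ff 51.8 w 0.156 q [ 0.71  0.28 -0.38  1.77  0.11  1.12  0.02]
```

View pics/s2.png

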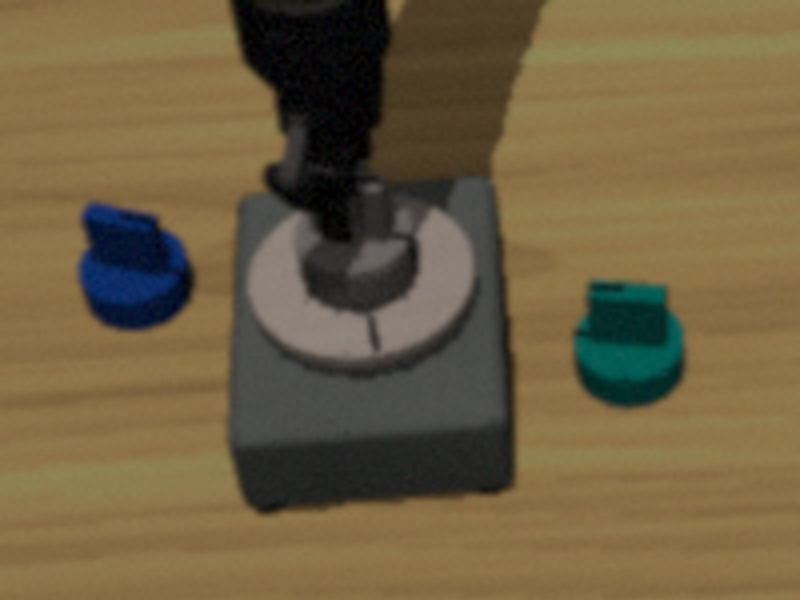

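The scene view shows the pads closed on the bar at about crop (345,205), and the 13 mm opening fits the bar. I'll start turning gently, rising 2.5 mm per rad.

>>> play_rows(targets=[0, 0, -0.0001, 0.05, 1, 0, 0, -0.00025, 0.1, 1, 0, 0, -0.0004, 0.15, 1, 0, 0, -0.0005, 0.2, 1, 0, 0, -0.0006, 0.25, 1, 0, 0, -0.00075, 0.3, 1, 0, 0, -0.0009, 0.35, 1, 0, 0, -0.001, 0.4, 1])

```text
time: 5.95
ee_pos: [0.4757, -0.2323, 0.1999]
orientation: [0.001, 0.903, 0.43, 0.001]
wrist_force: [2.5, -2.3, -2.0]
gripper_width: 0.161
finger_force: 50.9
```

```bash
python3 -c "
from h import *
st()"
```

```text
t 5.95 p [ 0.4757 -0.2323  0.1999] yaw 0.8885 z [ 0.003 -0.001 -1.   ] F [ 2.5 -2.3 -2. ] M [-0.45 -0.71  0.28] ff 50.9 w 0.161 q [ 0.67  0.27 -0.32  1.77  0.1   1.11 -0.37]
```

>>> play_rows(targets=[0, 0, -0.0001, 0.05, 1, 0, 0, -0.00025, 0.1, 1, 0, 0, -0.0004, 0.15, 1, 0, 0, -0.0005, 0.2, 1, 0, 0, -0.0006, 0.25, 1, 0, 0, -0.00075, 0.3, 1, 0, 0, -0.0009, 0.35, 1, 0, 0, -0.001, 0.4, 1])

```text
time: 6.95
ee_pos: [0.4749, -0.2326, 0.2008]
orientation: [0.001, 0.97, 0.242, 0.0]
wrist_force: [-1.1, -2.7, 0.1]
gripper_width: 0.149
finger_force: 51.2
```

```bash
python3 -c "
from h import *
st()"
```

```text
t 6.95 p [ 0.4749 -0.2326  0.2008] yaw 0.488 z [ 0.001 -0.001 -1.   ] F [-1.1 -2.7  0.1] M [-0.56  0.02  0.32] ff 51.2 w 0.149 q [ 0.62  0.27 -0.27  1.77  0.08  1.11 -0.75]
```

>>> play_rows(targets=[0, 0, -0.0001, 0.05, 1, 0, 0, -0.00025, 0.1, 1, 0, 0, -0.0004, 0.15, 1, 0, 0, -0.0005, 0.2, 1, 0, 0, -0.0006, 0.24, 1, 0, 0, -0.0007, 0.28, 1, 0, 0, -0.0008, 0.3, 1, 0, 0, -0.0008, 0.3, 1])

```text
time: 7.95
ee_pos: [0.4747, -0.2323, 0.2018]
orientation: [0.0, 0.996, 0.095, 0.0]
wrist_force: [-0.9, -2.8, 2.5]
gripper_width: 0.155
finger_force: 51.4
```

Run:
```python
from h import *
st()
f=manip.grab_frame("scene"); a=f["img"][165:245,190:290]
g=manip.grab_frame("top")["img"][250:340,350:460]
cv2.imwrite("pics/s3.png",np.hstack([cv2.resize(a,(400,320),interpolation=2),cv2.resize(g,(391,320),interpolation=2)]))
```

```text
t 7.95 p [ 0.4747 -0.2323  0.2018] yaw 0.1898 z [ 0.    -0.001 -1.   ] F [-0.9 -2.8  2.5] M [-0.71  0.27  0.11] ff 51.4 w 0.155 q [ 0.59  0.26 -0.23  1.77  0.07  1.12 -1.04]
```

View pics/s3.png

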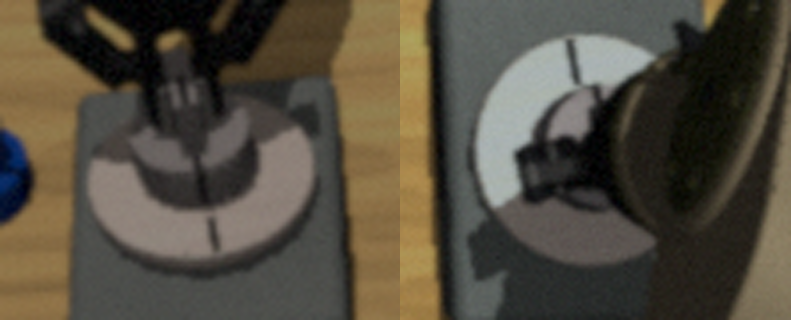

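The left part of the picture shows the nut line on the skirt ending at (208,203), almost in line with the plate line at (211,218)-(216,250). I'll measure the remainder.

Run:
```python
from h import *
f=manip.grab_frame("scene"); c=np.array([.4745,-.2315])
for n,u,v,z in (("nut top",197,155,.1205),("nut bot",208,203,.095),("pl",211,218,.09),("pl",216,250,.09)):
    p=ray(f,190+u/4-.4,165+v/4-.4,z)[:2]-c; print(n,np.hypot(*p).round(4),np.arctan2(p[1],p[0]).round(3))
```

```text
nut top 0.0187 0.095
nut bot 0.0304 0.156
pl 0.037 0.159
pl 0.0603 0.149
```

The two lines agree within about 0.03 rad. I'll turn a last 0.04 rad, then ease it up 4 mm and watch the force.

>>> play_rows(targets=[0, 0, 0, 0.02, 1, 0, 0, 0, 0.04, 1, 0, 0, -0.0005, 0.04, 1, 0, 0, -0.001, 0.04, 1, 0, 0, -0.0015, 0.04, 1, 0, 0, -0.002, 0.04, 1, 0, 0, -0.003, 0.04, 1, 0, 0, -0.004, 0.04, 1])

```text
time: 9.1
ee_pos: [0.4745, -0.2314, 0.2054]
orientation: [-0.0, 0.997, 0.075, -0.0]
wrist_force: [-0.5, 0.2, -2.6]
gripper_width: 0.161
finger_force: 50.7
```

```bash
python3 -c "
from h import *
st()"
```

```text
t 9.1 p [ 0.4745 -0.2314  0.2054] yaw 0.15 z [-0.001  0.001 -1.   ] F [-0.5  0.2 -2.6] M [ 0.09  0.08 -0.03] ff 50.7 w 0.161 q [ 0.58  0.26 -0.22  1.76  0.06  1.13 -1.08]
```

The force is now just the nut's weight, so it is free. I'll lift it straight up and find the tray accurately.

>>> play_rows(targets=[0, 0, -0.005, 0, 1, 0, 0, -0.01, 0, 1, 0, 0, -0.02, 0, 1, 0, 0, -0.03, 0, 1, 0, 0, -0.045, 0, 1, 0, 0, -0.06, 0, 1, 0, 0, -0.07, 0, 1, 0, 0, -0.075, 0, 1])

```text
time: 10.1
ee_pos: [0.4749, -0.2318, 0.2816]
orientation: [0.0, 0.997, 0.075, 0.0]
wrist_force: [-0.1, -1.3, -3.1]
gripper_width: 0.154
finger_force: 50.7
```

Run:
```python
from h import *
import pickle
f=pickle.load(open("f0.pkl","rb"))["top"]
g=f["img"].max(2); m=(g<70).astype(np.uint8); m[:, :120]=0;m[:, 250:]=0;m[:220]=0;m[350:]=0
m=cv2.morphologyEx(m,cv2.MORPH_OPEN,np.ones((5,5)))
cn=max(cv2.findContours(m,0,2)[0],key=cv2.contourArea)
b=cv2.boxPoints(cv2.minAreaRect(cn)); P=np.array([ray(f,*p,.02)[:2] for p in b]); print(P.round(3),[np.hypot(*(P[i]-P[i-1])).round(3) for i in range(4)]); c=P.mean(0); print(c)
st([*c,.28])
fs=manip.grab_frame("scene"); print([(r["p"],ray(fs,*np.argwhere(r["region"]).mean(0)[::-1],.014)) for r in manip.regions_of("tray",fs)])
```

```text
[[0.542 0.305]
 [0.603 0.162]
 [0.441 0.092]
 [0.383 0.233]] [np.float64(0.174), np.float64(0.155), np.float64(0.176), np.float64(0.153)]
[0.49216544 0.19777007]
t 10.1 p [ 0.4749 -0.2318  0.2816] yaw 0.1499 z [ 0.001 -0.    -1.   ] F [-0.1 -1.3 -3.1] M [-0.03 -0.01  0.01] ff 50.7 w 0.154 q [ 0.59  0.2  -0.22  1.66  0.05  1.29 -1.07]
tool shift [ 0.0812 -0.4222  0.0015] turn None
[(0.82, array([0.50142436, 0.19818254, 0.014     ]))]
```

The tray centre is (0.492, 0.198), and its measured size matches 170 x 150 mm. I'll carry the nut over, then lower it.

>>> play_rows(targets=[0.008, -0.04, 0, 0, 1, 0.018, -0.095, 0, 0, 1, 0.029, -0.15, 0, 0, 1, 0.04, -0.21, 0, 0, 1, 0.052, -0.27, 0, 0, 1, 0.063, -0.33, 0, 0, 1, 0.073, -0.38, 0, 0, 1, 0.081, -0.422, 0, 0, 1])

```text
time: 11.2
ee_pos: [0.4912, 0.1998, 0.2803]
orientation: [-0.0, 0.997, 0.075, -0.0]
wrist_force: [0.4, -0.7, -2.1]
gripper_width: 0.159
finger_force: 50.6
```

>>> play_rows(targets=[0, 0, 0.01, 0, 1, 0, 0, 0.03, 0, 1, 0, 0, 0.055, 0, 1, 0, 0, 0.08, 0, 1, 0, 0, 0.105, 0, 1, 0, 0, 0.125, 0, 1, 0, 0, 0.14, 0, 1, 0, 0, 0.145, 0, 1])

```text
time: 12.2
ee_pos: [0.4914, 0.1969, 0.1346]
orientation: [0.0, 0.997, 0.075, -0.001]
wrist_force: [-0.1, -0.3, -2.8]
gripper_width: 0.154
finger_force: 50.7
```

Run:
```python
from h import *
st([.492,.198,.113])
f=manip.grab_frame("scene"); cv2.imwrite("pics/s4.png",cv2.resize(f["img"][150:300,350:550],None,fx=4,fy=4,interpolation=2))
```

```text
t 12.2 p [0.4914 0.1969 0.1346] yaw 0.1492 z [-0.002 -0.001 -1.   ] F [-0.1 -0.3 -2.8] M [-0.02  0.04 -0.  ] ff 50.7 w 0.154 q [-0.    0.38 -0.53  1.82  0.23  1.   -2.05]
tool shift [ 0.0008 -0.001   0.0216] turn None
```

View pics/s4.png

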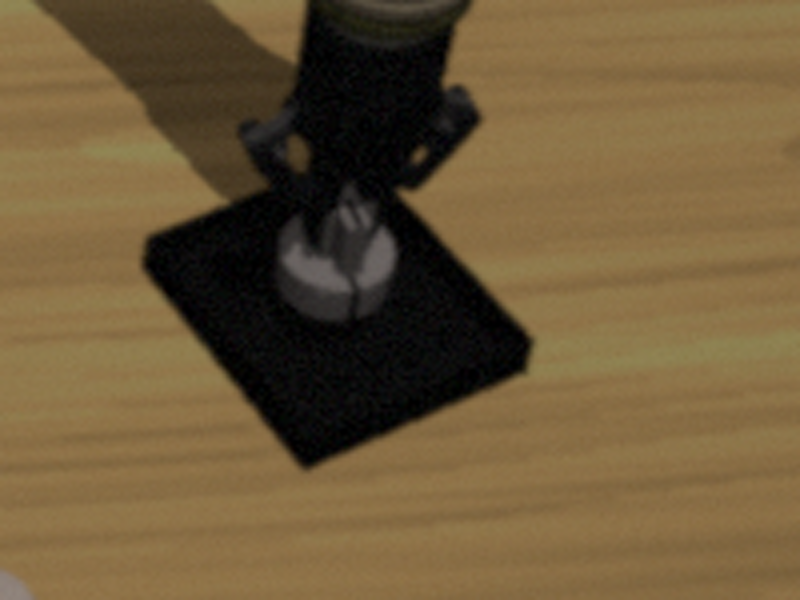

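The nut hangs upright over the tray at crop (338,265), about 20 mm above the floor. I'll lower it in small steps until it touches.

>>> play_rows(targets=[0, 0, 0.004, 0, 1, 0, 0, 0.008, 0, 1, 0, 0, 0.012, 0, 1, 0, 0, 0.015, 0, 1, 0, 0, 0.017, 0, 1, 0, 0, 0.019, 0, 1, 0, 0, 0.0195, 0, 1, 0, 0, 0.02, 0, 1])

```text
time: 13.25
ee_pos: [0.4918, 0.1977, 0.1158]
orientation: [-0.0, 0.997, 0.075, 0.0]
wrist_force: [-0.3, 0.4, -2.7]
gripper_width: 0.154
finger_force: 50.7
```

>>> play_rows(targets=[0, 0, 0, 0, 1, 0, 0, 0.0005, 0, 1, 0, 0, 0.001, 0, 1, 0, 0, 0.001, 0, 1, 0, 0, 0.0015, 0, 1, 0, 0, 0.002, 0, 1, 0, 0, 0.002, 0, 1, 0, 0, 0.002, 0, 1])

```text
time: 14.25
ee_pos: [0.4918, 0.1976, 0.1137]
orientation: [-0.0, 0.997, 0.075, 0.0]
wrist_force: [0.1, 1.2, -2.5]
gripper_width: 0.163
finger_force: 50.7
```

>>> play_rows(targets=[0, 0, 0.0005, 0, 1, 0, 0, 0.0005, 0, 1, 0, 0, 0.001, 0, 1, 0, 0, 0.001, 0, 1, 0, 0, 0.0015, 0, 1, 0, 0, 0.0015, 0, 1, 0, 0, 0.0015, 0, 1, 0, 0, 0.0015, 0, 1])

```text
time: 15.25
ee_pos: [0.4918, 0.1977, 0.1123]
orientation: [-0.0, 0.997, 0.075, 0.0]
wrist_force: [-0.3, 0.1, -2.7]
gripper_width: 0.155
finger_force: 50.7
```

>>> play_rows(targets=[0, 0, 0.0005, 0, 1, 0, 0, 0.0005, 0, 1, 0, 0, 0.001, 0, 1, 0, 0, 0.001, 0, 1, 0, 0, 0.0015, 0, 1, 0, 0, 0.0015, 0, 1, 0, 0, 0.0015, 0, 1, 0, 0, 0.0015, 0, 1])

```text
time: 16.25
ee_pos: [0.4918, 0.1976, 0.1108]
orientation: [-0.0, 0.997, 0.075, 0.0]
wrist_force: [-0.2, 0.9, -2.4]
gripper_width: 0.156
finger_force: 50.7
```

>>> play_rows(targets=[0, 0, 0.0005, 0, 1, 0, 0, 0.0005, 0, 1, 0, 0, 0.001, 0, 1, 0, 0, 0.001, 0, 1, 0, 0, 0.0015, 0, 1, 0, 0, 0.0015, 0, 1, 0, 0, 0.0015, 0, 1, 0, 0, 0.0015, 0, 1])

```text
time: 17.25
ee_pos: [0.4918, 0.1977, 0.1093]
orientation: [-0.0, 0.997, 0.075, 0.0]
wrist_force: [0.3, -0.8, -2.2]
gripper_width: 0.16
finger_force: 50.7
```

>>> play_rows(targets=[0, 0, 0.0005, 0, 1, 0, 0, 0.0005, 0, 1, 0, 0, 0.001, 0, 1, 0, 0, 0.001, 0, 1, 0, 0, 0.0015, 0, 1, 0, 0, 0.0015, 0, 1, 0, 0, 0.0015, 0, 1, 0, 0, 0.0015, 0, 1])

```text
time: 18.25
ee_pos: [0.4918, 0.1976, 0.1078]
orientation: [-0.0, 0.997, 0.075, 0.0]
wrist_force: [0.8, -0.4, -1.9]
gripper_width: 0.158
finger_force: 50.7
```

>>> play_rows(targets=[0, 0, 0.0005, 0, 1, 0, 0, 0.0005, 0, 1, 0, 0, 0.001, 0, 1, 0, 0, 0.001, 0, 1, 0, 0, 0.0015, 0, 1, 0, 0, 0.0015, 0, 1, 0, 0, 0.0015, 0, 1, 0, 0, 0.0015, 0, 1])

```text
time: 19.25
ee_pos: [0.4918, 0.1977, 0.1066]
orientation: [-0.0, 0.997, 0.075, 0.0]
wrist_force: [-3.5, -1.2, 5.6]
gripper_width: 0.162
finger_force: 51.9
```

Run:
```python
from h import *
st()
f=manip.grab_frame("scene"); cv2.imwrite("pics/s5.png",cv2.resize(f["img"][170:270,385:485],None,fx=6,fy=6,interpolation=2))
c=[.4918,.1977]
print(((proj(f,[[*c,.005],[c[0]+.032,c[1],.005],[c[0]+.032,c[1],.031],[*c,.071]])-[385,170])*6).round(0))
```

```text
t 19.25 p [0.4918 0.1977 0.1066] yaw 0.1499 z [ 0.  0. -1.] F [-3.5 -1.2  5.6] M [-0.32  0.71 -0.07] ff 51.9 w 0.162 q [-0.01  0.42 -0.52  1.84  0.26  0.94 -2.07]
[[281. 338.]
 [297. 401.]
 [306. 356.]
 [304. 219.]]
```

View pics/s5.png

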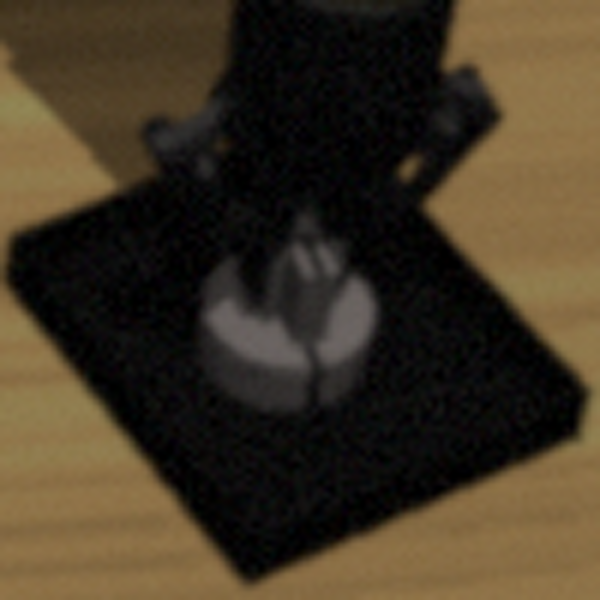

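The wrist force jumped to +5.6 N, and the nut stands upright on the floor at crop (290,335), with its skirt bottom near row 405 as predicted. I'll release it and retreat upward.

>>> play_rows(targets=[0, 0, 0, 0, 1, 0, 0, 0, 0, 0.6, 0, 0, 0, 0, 0.4, 0, 0, 0, 0, 0.2, 0, 0, -0.001, 0, 0, 0, 0, -0.002, 0, -0.3, 0, 0, -0.004, 0, -0.3, 0, 0, -0.006, 0, -0.3])

```text
time: 20.3
ee_pos: [0.4918, 0.1977, 0.1124]
orientation: [-0.0, 0.997, 0.075, 0.0]
wrist_force: [-0.3, 0.1, 0.2]
gripper_width: 0.649
finger_force: 0.0
```

>>> play_rows(targets=[0, 0, -0.01, 0, -0.3, 0, 0, -0.03, 0, -0.3, 0, 0, -0.06, 0, -0.3, 0, 0, -0.09, 0, -0.3, 0, 0, -0.12, 0, -0.3, 0, 0, -0.15, 0, -0.3, 0, 0, -0.15, 0, -0.3, 0, 0, -0.15, 0, -0.3])

```text
time: 21.3
ee_pos: [0.4915, 0.1975, 0.2621]
orientation: [0.0, 0.997, 0.075, -0.0]
wrist_force: [0.1, -1.1, -0.9]
gripper_width: 0.647
finger_force: 0.0
```

Run:
```python
from h import *
st()
f=manip.grab_frame("scene"); cv2.imwrite("pics/s6.png",f["img"])
```

```text
t 21.3 p [0.4915 0.1975 0.2621] yaw 0.1498 z [-0. -0. -1.] F [ 0.1 -1.1 -0.9] M [-0.05  0.02 -0.02] ff 0.0 w 0.647 q [ 0.04  0.25 -0.56  1.67  0.14  1.26 -1.98]
```

View pics/s6.png

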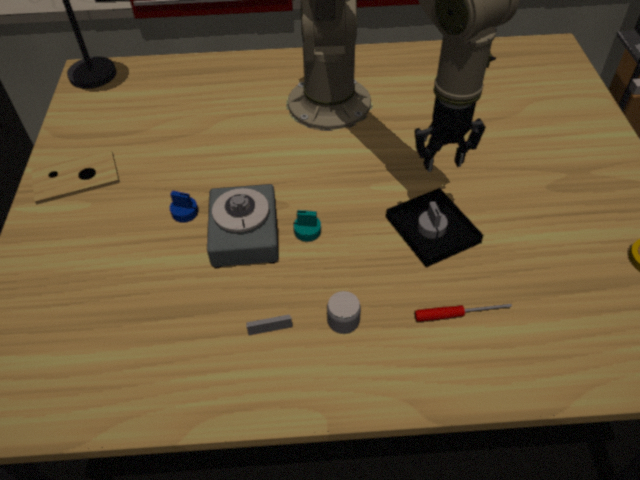

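The nut stands upright in the tray at (433,222), the arm is clear, and the bystanders have not moved.

```bash
python3 -c "
from rig import manip
print(manip.close_job())"
```

```text
the job is handed in; nothing more can be done
None
```

The nut is off the polisher and standing upright in the black tray, released, with the other things on the bench where they were; I turned it until its line met the plate's line and it lifted free, without going on to feel the hard stop, and the job is handed in (no verdict was returned).

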